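Butt the offcut and hold the measuring slide on the red clip

ROBOT

A 6-joint arm with a two-finger parallel gripper is mounted at the origin on a cart in front of the work surface, level with it; the furniture and walls round the work are solid. World frame = base frame: x ahead of the robot, y to its left, z up, the work surface at z = 0. Lengths are in mm, angles in rad, forces in N, time in s.
With the tool pointing down it reaches from about 300 to 775 mm from the base axis. Payload 14.6 kg.
Tool frame: the origin (TCP) lies on the centre line of the jaws, within the pads' length; the fingertips stand 8 mm ahead of it and the grasp point (between the pads) lies 11 mm behind it; z points along the fingers, y is the line along which they close (so a half turn about z gives the same grasp; the last joint's range is limited). The gripper opens to 94 mm and grips with 3 to 60 N. Pads are 16 mm wide; open, the fingers measure 119 mm over their backs; the gripper's body (75 mm by 177 mm) begins 78 mm behind the grasp point.
Start: joints at [-1.291, 0.3, 1.521, -0, 1.321, -0.067], TCP at [186.932, -517.248, 213.446] pointing down, gripper open.
Joint ranges: [-3.03, 3.03], [-0.79, 2.21], [0.23, 2.52], [-1.04, 4.18], [0, 3.07], [-2.55, 2.55]. Speed limits (rad/s): [2.22, 2.22, 2.57, 3.14, 3.14, 3.14].

INTERFACE

Orientations are given as [roll, pitch, yaw] about the fixed x, y, z axes, in that order (R = Rz(yaw) Ry(pitch) Rx(roll)).
In Python, from cell import manip gives the robot as it stands.
- The arm moves only by the tool jog_arm, never from a script. Its argument "rows" is one flat list of numbers, 7 for each row, row after row: the shift along the world's x, y, z in cm, then the turn, a rotation vector about the world's x, y, z in rad, then the closure, from 0 (fully open) to 1 (shut). In form: [dx, dy, dz, rx, ry, rz, fingers, dx, dy, dz, rx, ry, rz, fingers, ...]. A call has 1 to 20 rows; each row shifts and turns the commanded pose from where the row before left it; what a row does not reach is not made up. A row lasts 1/12 s, in which the tool goes at most 41.7 mm and 7.16 degrees, less where a joint would pass 70% of its speed; a pose out of reach is approached as far as the arm can. A call with a gripper value outside its range is refused whole. The fingers move at their own pace and stop on an object; "newtons" is the grip in N (left out, the last holds). Time passes only in rows, so rows that do not move let the fingers close. It gives the time, the measured TCP pose, the force, the opening and the grip force at its end, in the units of the state.
- manip.read_state(): the state, without advancing time (a new reading comes with each control period).
- manip.camera(name): name is "scene" or "top" or "wrist"; returns (picture, depth): 400x640x3 uint8, blue, green, red; 400x640 float32, mm along the optical axis (not along the pixel's ray), 0 where there is no reading.
- manip.camera_model(name): a dict with "K" (3x3 intrinsics, pixels), "R" (3x3) and "t" (3): a world point X has camera coordinates R X + t. Camera axes: x right, y down, z forward; pixel columns grow to the right and rows downward; lengths in mm; the calibration is good to about 2 mm. A picture is of the moment at which its call begins: read the wrist's pose just before it. camera_model takes no time and is no camera call; for the wrist camera it gives the pose at the moment of the call.
- manip.sign_off(): hands the job in; it is judged then, once.
The state is a dict: "clock": time; "joints": joint angles; "qd": joint speeds; "effort": joint torques, N m; "eef_pos": TCP position; "eef_rot": TCP orientation; "wrist_force": force on the tool from outside, world axes, zero at the start; "moment": the same for the moment, N m; "finger_gap": finger opening in mm; "finger_force": force on a finger pad.
Only numpy, scipy, OpenCV 4.12 (cv2) and the standard library are available. Lean on these libraries where they do the work, as an engineer would, in place of code of your own. Each camera call takes 0.05 s, during which the arm holds its last target. There are 200 camera calls.

TASK

I want to mark this pine offcut to length. Push it along the bench, without lifting or tipping it, into the green bay until its end sits square and flush against the blue end stop; then pull the gauge's spring-loaded slide out by its orange handle until the pointer stands over the red clip (not the yellow one) and keep holding it there: it springs back if let go, so finish while still holding it. The offcut must stay against the stop, and leave the other things on the bench where they are.

Things in the scene. Friction and masses are not known exactly. Their poses are not given: they have to be found in the camera images.
- gauge: Measuring gauge fixed to the bench; place and heading vary. Origin: on the bench, at the middle of the end stop's face. Its -x axis runs from the stop along the lane (nearly world -y). Blue stop: x 0 to 14 mm, y -78 to 45, 40 high. On the lane's -y side, x -155 to 35 mm: white scale bar, y -78 to -60, 38 high, then an aluminium rail, y -113 to -77, 30 high. The lane's +y side is open.
- bay (a point): Middle of the green painted bay on the bench, where the offcut's underside centre belongs: 55 mm in front of the stop on the lane's middle (gauge x = -55 mm, y = 0). The bay is 112 mm long (from the stop, along the lane) and 80 mm wide; nothing stands up from it.
- slide (a joint): Spring-return slide of the gauge, in m: 0 home (pointer at the stop's face), grows to 0.12 as it is pulled along the gauge's -x axis. A spring pulls it home with about 4 N at 0, rising by 0.5 N per 10 mm; it shoots back when let go. A black carriage 44 x 32 mm (top 48 mm above the bench) on the rail.
- handle_top (a point): Top centre of the upright orange handle on the slide: a round post 18 mm in diameter, gripped from above; it is free from 55 mm up to its top 107 mm above the bench. It stands over the rail at y = -95 mm of the gauge and at the same gauge x as the pointer.
- pointer (a point): Underside of the slide's thin dark pointer (3 mm wide, 45 mm above the bench, reaching from the carriage across the scale bar to above the lane, y = 18 mm), at the point over the scale bar.
- red_clip_mid (a point): Centre of the top of the red clip on the white scale bar, 12 mm wide along the gauge's x, top 41 mm above the bench, fixed; its place along the scale varies, 42 to 92 mm from the stop. The pointer passes 2 mm over it.
- yellow_clip_mid (a point): The same point of the yellow clip, alike in size; a decoy that may lie nearer or farther than the red one.
- pine_block: Loose pine offcut 58 x 110 x 38 mm (x, y, z), about 0.2 kg, origin at the centre of its underside; its y axis is its length. It starts flat on the bench in front of the bay, 6 to 11 cm short of the stop, its length roughly along the lane (askew up to 0.25 rad, up to 14 mm off the lane's middle).
- glue_bottle: Dark blue glue bottle with white nozzle, 51 mm across, 184 mm high, standing on the bench; bystander.
- tape_measure: Black and yellow tape measure, 43 x 98 x 66 mm, bystander.
- flashlight: Black flashlight lying on the bench, 38 x 125 x 38 mm, bystander.
- marker_blue: Blue marker pen lying on the bench, 17 x 119 x 17 mm, bystander.
- filler_tub: Green tub with orange lid, 70 mm across, 66 mm high, bystander.
- elec_tape: Roll of black tape, 65 mm across, 19 mm high, bystander.
There are look-alikes about, which are no part of the job. Of the things that look like the pine_block, take the one that is farthest to the robot's right at the start.

How it is judged:
By the outcome, as a careful person would: the job done as asked, in the order asked, and still so for the second after the job is handed in, while the arm keeps its last pose, push and grip.
It also fails if it takes over 48 s, if anything falls off the work surface, if the arm or the gripper's body presses on something with over 40 N, if the wrist force passes 120 N, or if a joint passes its speed limit or range.

## Working session

There is one attempt and no reset: what is moved stays moved. The work goes in short steps, Python scripts to look and compute and a tool call to move; the robot and the scene stay as the last step left them, time stands still between calls to the robot, and variables do not carry over. Pictures are saved under pics/ and viewed, at most 10 in all, crops included, and the job is handed in when it is done.

Besides the shell and the picture viewer there is one more tool, called by a JSON object that holds its "api" and its "payload", one argument or row to a line. jog_arm: Moves the arm, as the interface text tells. Its arguments: {"type":"object","properties":{"rows":{"type":"array"},"newtons":{"type":"number"}},"required":["rows"]}

```bash
mkdir -p pics; python3 - <<'E'
from cell import manip
import cv2,numpy as np
s=manip.read_state();print(s['clock'],s['eef_pos'],s['eef_rot'],s['finger_gap'])
for n in('top','scene'):
    p,d=manip.camera(n);cv2.imwrite(f'pics/{n}0.png',p);np.savez(f'{n}0.npz',p=p,d=d,**manip.camera_model(n))
    print(n,manip.camera_model(n))
E
```

```text
0.0 [ 186.87766517 -517.00544878  212.87397761] [-3.14042706e+00 -7.05097504e-05  3.46800671e-01] 93.95696002613647
top {'K': array([[421.55070787,   0.        , 314.88298876],
       [  0.        , 421.55070787, 201.94461632],
       [  0.        ,   0.        ,   1.        ]]), 'R': array([[-1.22480717e-02, -9.99924625e-01,  8.54003900e-04],
       [-9.76439277e-01,  1.17763731e-02, -2.15470776e-01],
       [ 2.15444478e-01, -3.47298447e-03, -9.76509916e-01]]), 't': array([ 246.1576747 ,  553.25907014, 1087.26046286])}
scene {'K': array([[514.64933159,   0.        , 316.6915779 ],
       [  0.        , 514.64933159, 201.8007962 ],
       [  0.        ,   0.        ,   1.        ]]), 'R': array([[-0.36195718, -0.93219065,  0.00275655],
       [-0.75456866,  0.29125004, -0.58804724],
       [ 0.54736929, -0.21492793, -0.80882189]]), 't': array([ 439.92018971,  387.21888247, 1212.53509918])}
```

View pics/top0.png

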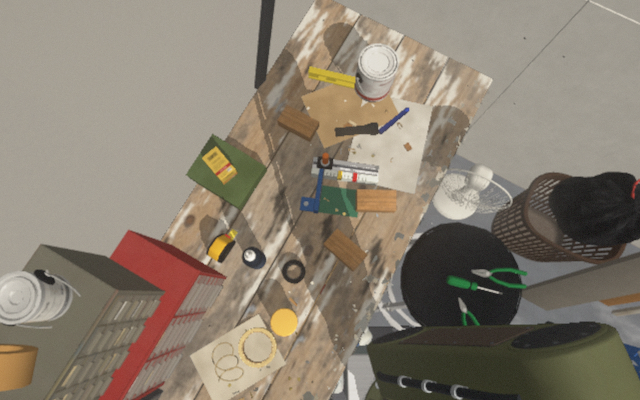

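View pics/scene0.png

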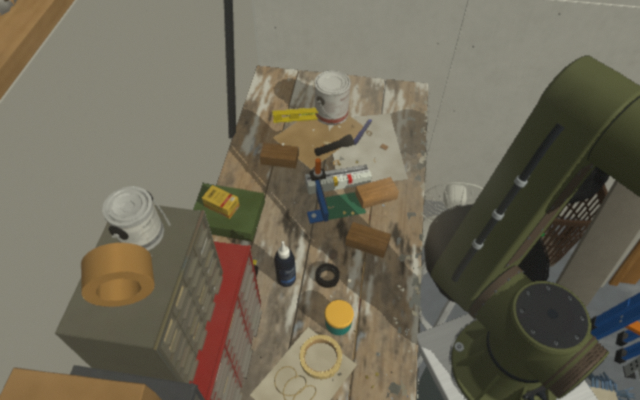

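The top view shows three wooden blocks: (298,122), (377,200) and (345,250). The one farthest right, at (377,200), is light pine and lies in front of the green bay, so I choose it. The stop is at (311,200), the handle at (325,158), the red clip near (354,177) and the yellow clip near (340,175).

```bash
cat > h.py <<'E'
import numpy as np,cv2
def ray(m,u,v,z):
    K,R,t=m['K'],m['R'],m['t'];d=R.T@np.linalg.solve(K,[u,v,1.]);c=-R.T@t
    return c+d*(z-c[2])/d[2]
def proj(m,X):
    q=m['K']@(m['R']@np.asarray(X,float)+m['t']);return q[:2]/q[2]
E
python3 - <<'E'
from h import *
m=np.load('top0.npz');p=m['p'];h=cv2.cvtColor(p,cv2.COLOR_BGR2HSV)
c=cv2.resize(p[140:225,285:405],None,fx=6.5,fy=6.5,interpolation=cv2.INTER_CUBIC);cv2.imwrite('pics/c1.png',c)
def mask(lo,hi,box,name,z,frompic=m):
    x0,y0,x1,y1=box;M=cv2.inRange(h,np.array(lo),np.array(hi));Z=np.zeros_like(M);Z[y0:y1,x0:x1]=M[y0:y1,x0:x1]
    n,l,st,ce=cv2.connectedComponentsWithStats(Z)
    if n<2: print(name,None);return
    k=1+st[1:,4].argmax();ys,xs=np.where(l==k)
    r=cv2.minAreaRect(np.c_[xs,ys].astype(np.float32))
    print(name,st[k],ce[k].round(1),ray(m,*ce[k],z).round(1)); 
    print('  box',[ray(m,*b,z).round(0)[:2].tolist() for b in cv2.boxPoints(r)])
B=(285,140,405,225)
mask((100,120,50),(125,255,255),B,'stop',40)
mask((8,90,120),(22,190,255),(350,180,405,225),'pine',38)
mask((0,150,120),(6,255,255),(335,165,375,190),'red',41)
mask((22,150,120),(35,255,255),(330,165,375,190),'yel',41)
mask((5,150,100),(18,255,255),(315,145,340,175),'handle',107)
mask((60,80,30),(95,255,255),B,'bay',0)
mask((0,0,190),(180,40,255),(315,160,385,187),'bar',38)
E
```

```text
stop [301 170  22  41 240] [312.8 198.1] [571.7 245.1  40. ]
  box [[541.0, 280.0], [659.0, 266.0], [653.0, 218.0], [535.0, 233.0]]
pine [356 188  41  27 936] [376.3 200.6] [563.   68.6  38. ]
  box [[597.0, 127.0], [601.0, 12.0], [529.0, 13.0], [525.0, 126.0]]
red [353 173   4   9  25] [354.5 176.8] [631.2 127.4  41. ]
  box [[621.0, 134.0], [643.0, 128.0], [641.0, 120.0], [618.0, 126.0]]
yel [338 171   4   8  25] [339.4 174.6] [638.2 169.4  41. ]
  box [[649.0, 173.0], [649.0, 165.0], [628.0, 165.0], [628.0, 174.0]]
handle [323 153   6  11  53] [325.2 157.8] [666.3 210.7 107. ]
  box [[680.0, 216.0], [680.0, 203.0], [652.0, 203.0], [652.0, 217.0]]
bay [341 189  16  28 161] [347.8 203.7] [563.3 145.1   0. ]
  box [[603.0, 173.0], [611.0, 154.0], [529.0, 119.0], [520.0, 138.0]]
bar [349 160  36  27 475] [372. 172.] [645.6  77.2  38. ]
  box [[682.0, 141.0], [681.0, 42.0], [604.0, 45.0], [606.0, 143.0]]
```

View pics/c1.png

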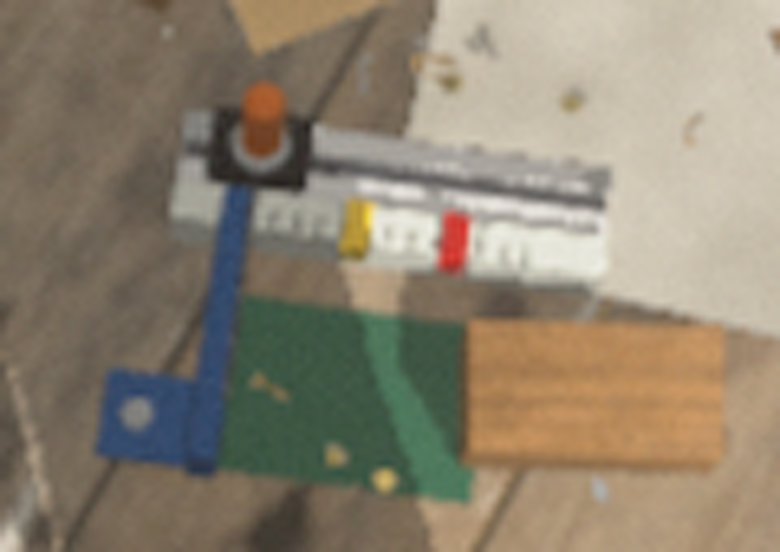

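The crop confirms the choice: the pine block's top corners are near crop (467,320), (723,325), (720,465) and (465,463). The stop face edge runs from (250,185) to (213,470), the handle top is at (265,92), yellow at (357,228) and red at (453,242).

```bash
python3 - <<'E'
from h import *
m=np.load('top0.npz');d=m['d']
def c(u,v,z): 
    X=ray(m,285+(u+.5)/6.5-.5,140+(v+.5)/6.5-.5,z);return X.round(1)
for n,u,v,z in [('stopA',252,188,40),('stopB',215,470,40),('handletop',265,92,107),('yel',355,228,41),('red',453,242,41),
 ('barL front',172,225,38),('barR front',605,272,38),('railR',610,165,30),('railL',185,110,30),
 ('bayTL',240,297,0),('bayBR',470,500,0),('bayTR',470,320,0),('p1',467,320,38),('p2',724,323,38),('p3',721,465,38),('p4',465,462,38)]: print(n,c(u,v,z))
print('cam',(-m['R'].T@m['t']).round())
# depth height map over block
vs,us=np.mgrid[140:225,285:405];D=d[140:225,285:405]
P=np.stack([us*D,vs*D,D],-1)@np.linalg.inv(m['K']).T-m['t'];P=P@m['R']
sel=(P[...,2]>30)&(P[...,2]<46)&(vs>185)&(us>350)
Q=P[sel];print(len(Q),Q.mean(0).round(1),cv2.minAreaRect(Q[:,:2].astype(np.float32)))
sel=(P[...,2]>95)&(vs<170);print('handle depth',P[sel].mean(0).round(1),sel.sum())
E
```

```text
stopA [657.  214.3  40. ]
stopB [532.5 232.   40. ]
handletop [677.7 210.  107. ]
yel [638.1 170.1  41. ]
red [631.3 128.   41. ]
barL front [641.3 249.2  38. ]
barR front [618.   62.5  38. ]
railR [668.7  56.8  30. ]
railL [696.2 243.   30. ]
bayTL [618.7 219.4   0. ]
bayBR [525.6 120.2   0. ]
bayTR [606.9 117.4   0. ]
p1 [597.3 122.8  38. ]
p2 [594.7  12.3  38. ]
p3 [532.5  16.9  38. ]
p4 [535.1 125.7  38. ]
cam [ 309.  243. 1181.]
828 [567.1  71.   38.9] ((567.6713256835938, 70.16262817382812), (109.97551727294922, 58.498291015625), 88.34432983398438)
handle depth [588.9 218.9 354.3] 52
```

```bash
python3 - <<'E'
from h import *
for n in('top','scene'):
    m=np.load(n+'0.npz');d=m['d'];vs,us=np.mgrid[0:400,0:640]
    P=(np.stack([us*d,vs*d,d],-1)@np.linalg.inv(m['K']).T-m['t'])@m['R']
    for x in range(100,800,100):
        print(n,x,[int(np.where(((abs(P[...,0]-x)<50)&(abs(P[...,1]-y)<50)&(d>0)),P[...,2],-9999).max()) for y in range(-500,400,100)])
E
```

```text
top 100 [-9999, -9999, -9999, -9999, -690, 479, 440, 9, 11]
top 200 [218, -133, -121, -100, 696, 693, 511, 8, 72]
top 300 [-9999, -100, -100, -84, 695, 691, 10, 9, 72]
top 400 [-9999, -101, -100, -88, -118, 9, 48, 45, 24]
top 500 [-9999, -132, -119, -116, 10, 42, 44, 44, 12]
top 600 [-374, -432, -782, -551, 10, 45, 48, 51, 14]
top 700 [-350, -339, -375, 10, 9, 12, 37, 113, 9]
scene 100 [-9999, -9999, -9999, -9999, 693, 683, 445, 7, 12]
scene 200 [-9999, -131, -119, -9999, 695, 694, 512, 7, 71]
scene 300 [-9999, -104, -119, -9999, 691, 683, 9, 8, 70]
scene 400 [-9999, -793, -786, -119, -119, 11, 45, 44, 25]
scene 500 [-9999, -9999, -134, -118, 9, 43, 43, 44, 10]
scene 600 [-9999, -9999, -785, -791, 9, 43, 43, 50, 12]
scene 700 [-348, -337, -381, 11, 8, 10, 37, 109, 39]
```

{"api": "jog_arm", "payload": {
  "rows": [1.2,1.5,0,0,0,0.04,0.68,2.4,3,0,0,0,0.075,0.68,2.4,3,0,0,0,0.075,0.68,2.4,3,0,0,0,0.075,0.68,2.4,3,0,0,0,0.075,0.68,2.4,3,0,0,0,0.075,0.68,2.4,3,0,0,0,0.075,0.68,2.4,3,0,0,0,0.075,0.68,2.4,3,0,0,0,0.075,0.68,2.4,3,0,0,0,0.075,0.68,2.4,3,0,0,0,0.075,0.68,2.4,3,0,0,0,0.075,0.68,2.4,3,0,0,0,0.075,0.68,2.4,3,0,0,0,0.075,0.68,2.4,3,0,0,0,0.075,0.68,2.4,3,0,0,0,0.075,0.68,0.5,1.5,0,0,0,0.035,0.68,0,0,0,0,0,0,0.68,0,0,0,0,0,0,0.68]
}}

```text
clock: 1.68
eef_pos: [563.7, -36.9, 212.9]
eef_rot: [-3.14, 0.0, 1.547]
wrist_force: [-0.7, -0.0, 0.6]
finger_gap: 30.1
finger_force: 0.0
```

```bash
python3 - <<'E'
from cell import manip
from h import *
s=manip.read_state();print(s['clock'],s['eef_pos'],s['eef_rot'],s['finger_gap'],s['wrist_force'],s['joints'])
m=manip.camera_model('wrist');p,d=manip.camera('wrist');cv2.imwrite('pics/w1.png',p);np.savez('w1.npz',p=p,d=d,**m)
print((-m['R'].T@m['t']).round())
E
```

```text
1.6833 [563.72158117 -36.89872243 212.8996499 ] [-3.14049630e+00  7.80234981e-05  1.54730590e+00] 30.08865044862953 [-0.68036601 -0.00313756  0.56070512] [-1.30104280e-01  3.34278846e-01  1.47718866e+00 -1.99957225e-04
  1.33120698e+00 -1.06566256e-01]
[567.  39. 384.]
```

View pics/w1.png

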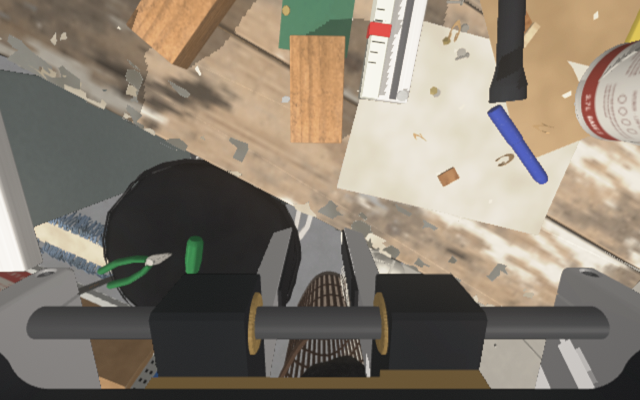

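The wrist view shows the pine block's top at roughly (290,36)–(343,143), with the red clip at (379,30) and the bar at (360–395, 0–100). The path ahead is clear. I'll take a precise fix.

```bash
python3 - <<'E'
from h import *
m=np.load('w1.npz');p=m['p'];d=m['d'];vs,us=np.mgrid[0:400,0:640]
P=(np.stack([us*d,vs*d,d],-1)@np.linalg.inv(m['K']).T-m['t'])@m['R']
s=(P[...,2]>33)&(P[...,2]<44)&(us>280)&(us<353)&(vs>25)&(vs<155)
px=np.c_[us[s],vs[s]].astype(np.float32);r=cv2.minAreaRect(px)
B=np.array([ray(m,*b,38)[:2] for b in cv2.boxPoints(r)]);print(B.round(1),B.mean(0).round(1),P[s][:,2].mean())
h=cv2.cvtColor(p,cv2.COLOR_BGR2HSV);M=(((h[...,0]<6)|(h[...,0]>174))&(h[...,1]>150)&(h[...,2]>100)&(vs<60)&(us>350)&(us<410))
c=[us[M].mean(),vs[M].mean()];print(c,M.sum(),ray(m,*c,41).round(1))
s=(P[...,2]>33)&(P[...,2]<48)&(us>353)&(us<400)&(vs<110)
px=np.c_[us[s],vs[s]].astype(np.float32);r=cv2.minAreaRect(px);print(np.array([ray(m,*b,38)[:2] for b in cv2.boxPoints(r)]).round(1))
E
```

```text
[[539.5 121.6]
 [595.3 120.3]
 [595.3  11.2]
 [534.4  12.6]] [566.1  66.4] 37.66583323435091
[np.float64(378.5468164794008), np.float64(29.191011235955056)] 267 [630.3 125.   41. ]
[[613.4 152.5]
 [650.6 151.7]
 [655.1  56. ]
 [614.9  56.9]]
```

{"api": "jog_arm", "payload": {
  "rows": [0,0,-3.9,0,0,0,0.68,0,0,-3.9,0,0,0,0.68,0,0,-3.9,0,0,0,0.68,0,0,-3.9,0,0,0,0.68,0.1,0,-3.8,0,0,0,0.68,0,0,0,0,0,0,0.68,0,0.9,0,0,0,0,0.68,0,0.9,0,0,0,0,0.68,0,0.9,0,0,0,0,0.68,0,0.8,0,0,0,0,0.68,0,0.5,0,0,0,0,0.68,0,0.5,0,0,0,0,0.68,0,0.5,0,0,0,-0.01,0.68,0,0.5,0,0,0,-0.01,0.68,0,0.5,0,0,0,-0.01,0.68,0,0.5,0,0,0,-0.01,0.68,0,0.5,0,0,0,-0.01,0.68,0,0.5,0,0,0,-0.01,0.68,0,0.5,0,0,0,-0.01,0.68,0,0.5,0,0,0,-0.01,0.68],
  "newtons": 20
}}

```text
clock: 3.4
eef_pos: [564.9, 48.2, 19.4]
eef_rot: [-3.142, 0.0, 1.466]
wrist_force: [-0.6, -2.8, 1.9]
finger_gap: 29.6
finger_force: 1.2
```

```bash
cat > look.py <<'E'
from cell import manip
from h import *
import sys
n=sys.argv[1]
s=manip.read_state();print(s['clock'],s['eef_pos'].round(1),s['eef_rot'].round(3),s['finger_gap'],s['wrist_force'].round(1))
m=manip.camera_model('top');p,d=manip.camera('top');np.savez(n+'.npz',p=p,d=d,**m)
cv2.imwrite(f'pics/{n}.png',cv2.resize(p[140:225,285:405],None,fx=6.5,fy=6.5,interpolation=cv2.INTER_CUBIC))
E
python3 look.py t1
```

```text
3.4 [564.9  48.2  19.4] [-3.142  0.     1.466] 29.63932860208649 [-0.6 -2.8  1.9]
```

View pics/t1.png

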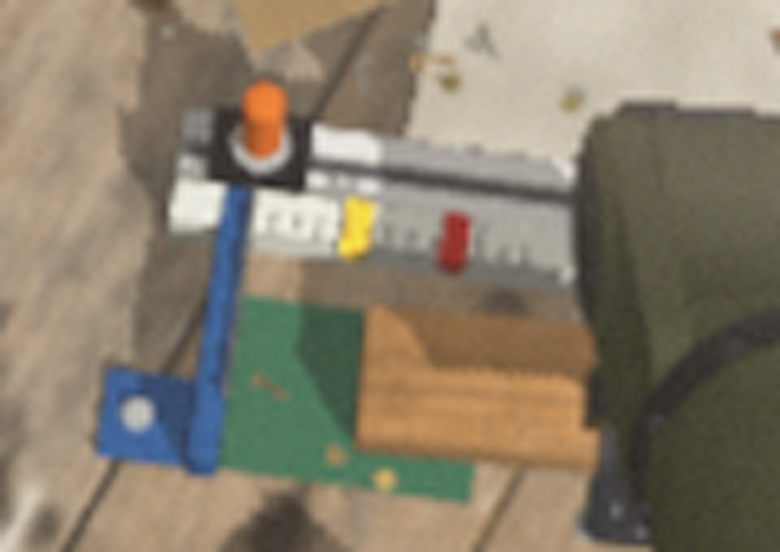

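The block follows the push squarely. Its front top edge now runs from crop (370,308) to (357,447), and the stop edge from (238,240) to (215,470).

```bash
python3 - <<'E'
from h import *
m=np.load('t1.npz')
O=np.array([578.5,225.3]);a=.137;ex=np.array([np.sin(a),np.cos(a)]);ey=np.array([-np.cos(a),np.sin(a)])
def c(u,v,z):
    X=ray(m,285+(u+.5)/6.5-.5,140+(v+.5)/6.5-.5,z)[:2];return X.round(1),(X-O)@ex,(X-O)@ey
for q in [(370,308,38),(357,447,38),(597,465,38),(252,188,40),(215,470,40),(240,297,0),(470,500,0)]: print(q,c(*q))
E
```

```text
(370, 308, 38) (array([603.1, 164.3]), np.float64(-57.02448563406809), np.float64(-32.73519146028954))
(357, 447, 38) (array([542.2, 171.5]), np.float64(-58.30806767146218), np.float64(28.653490994164542))
(597, 465, 38) (array([533.1,  69.6]), np.float64(-160.4128619992702), np.float64(23.701882494160923))
(252, 188, 40) (array([657. , 214.3]), np.float64(-0.1887864275231017), np.float64(-79.24247897406647))
(215, 470, 40) (array([532.5, 232. ]), np.float64(0.40516866989639944), np.float64(46.473749973997954))
(240, 297, 0) (array([618.7, 219.4]), np.float64(-0.3090501275370974), np.float64(-40.593737803933806))
(470, 500, 0) (array([525.6, 120.2]), np.float64(-111.37939042258674), np.float64(38.023660097514004))
```

{"api": "jog_arm", "payload": {
  "rows": [0.03,0.5,0,0,0,-0.003,0.68,0.03,0.5,0,0,0,-0.003,0.68,0.03,0.5,0,0,0,-0.003,0.68,0.03,0.5,0,0,0,-0.003,0.68,0.03,0.5,0,0,0,-0.003,0.68,0.03,0.5,0,0,0,-0.003,0.68,0.03,0.5,0,0,0,-0.003,0.68,0.03,0.5,0,0,0,-0.003,0.68,0.03,0.5,0,0,0,-0.003,0.68,0.03,0.5,0,0,0,-0.003,0.68,0.02,0.2,0,0,0,-0.002,0.68,0.02,0.2,0,0,0,0,0.68,0.02,0.1,0,0,0,0,0.68]
}}

```text
clock: 4.53
eef_pos: [568.5, 103.0, 19.4]
eef_rot: [-3.142, -0.0, 1.435]
wrist_force: [-0.0, -0.7, -0.5]
finger_gap: 30.4
finger_force: 0.4
```

{"api": "jog_arm", "payload": {
  "rows": [0.02,0.1,0,0,0,0,0.68,0.01,0.1,0,0,0,0,0.68]
}}

```text
clock: 4.7
eef_pos: [568.6, 103.9, 19.4]
eef_rot: [-3.141, 0.002, 1.435]
wrist_force: [-3.5, -14.0, 3.1]
finger_gap: 29.8
finger_force: 7.0
```

{"api": "jog_arm", "payload": {
  "rows": [0.01,0.1,0,0,0,0,0.68,0.01,0.1,0,0,0,0,0.68]
}}

```text
clock: 4.87
eef_pos: [568.6, 104.1, 19.4]
eef_rot: [-3.14, 0.004, 1.435]
wrist_force: [-7.2, -28.0, 6.9]
finger_gap: 30.0
finger_force: 14.4
```

Firm contact with the stop (about 29 N). I'll back off straight along the lane, lift, and check.

{"api": "jog_arm", "payload": {
  "rows": [-0.03,-0.2,0,0,0,0,0.68,-0.04,-0.3,0,0,0,0,0.68,-0.1,-0.8,0,0,0,0,0.68,-0.2,-1.5,0,0,0,0,0.68,-0.3,-2,0,0,0,0,0.68,0,-1.5,3,0,0,0,0.4,0,-1,4,0,0,0,0,0,0,4,0,0,0,0,0,0,4,0,0,0,0,0,0,4,0,0,0,0,0,0,2,0,0,0,0,0,0,0,0,0,0,0,0,0,0,0,0,0,0]
}}

```text
clock: 5.95
eef_pos: [562.5, 33.5, 230.1]
eef_rot: [3.14, -0.0, 1.435]
wrist_force: [0.1, -0.3, -0.4]
finger_gap: 80.0
finger_force: 0.0
```

```bash
python3 look.py t2; python3 - <<'E'
from cell import manip
from h import *
m=manip.camera_model('wrist');p,d=manip.camera('wrist');np.savez('w2.npz',p=p,d=d,**m)
a=cv2.imread('pics/t2.png');b=cv2.resize(p,(800,500))[:330]
cv2.imwrite('pics/both.png',np.vstack([cv2.resize(a[60:520,60:],(500,320)).copy() if 0 else cv2.copyMakeBorder(cv2.resize(a[70:510,80:700],(380,270)),0,0,0,420,0),b]))
E
```

```text
5.95 [562.5  33.5 230.1] [ 3.14  -0.     1.435] 80.03469125017364 [ 0.1 -0.3 -0.4]
```

View pics/both.png

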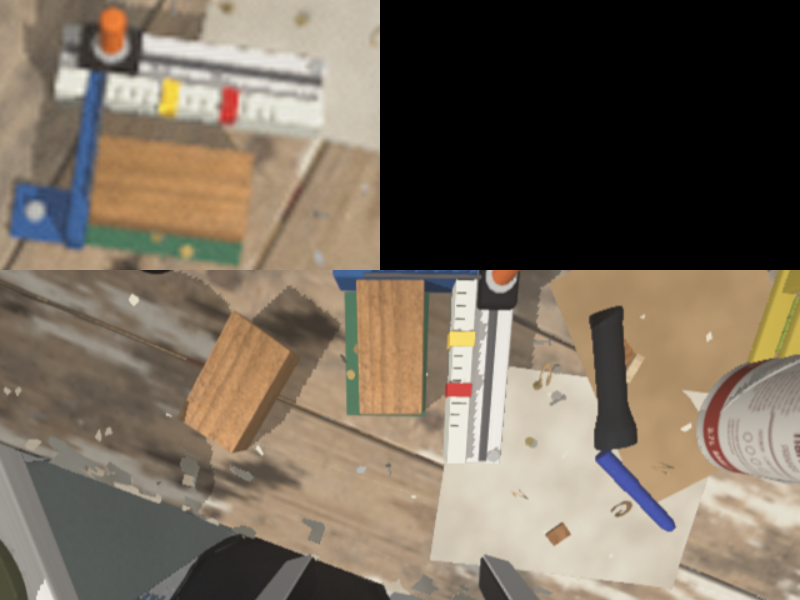

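The block looks square and flush, but it sits toward the scale side of the bay: green shows wide on one side and thin on the other. I'll measure the offset.

```bash
python3 - <<'E'
from h import *
O=np.array([578.5,225.3]);a=.137;ex=np.array([np.sin(a),np.cos(a)]);ey=np.array([-np.cos(a),np.sin(a)])
G=lambda X:(round(float((X[:2]-O)@ex),1),round(float((X[:2]-O)@ey),1))
for n in('t2','w2'):
    m=np.load(n+'.npz');p=m['p'];d=m['d'];vs,us=np.mgrid[0:400,0:640];h=cv2.cvtColor(p,cv2.COLOR_BGR2HSV)
    P=(np.stack([us*d,vs*d,d],-1)@np.linalg.inv(m['K']).T-m['t'])@m['R']
    gx=(P[...,:2]-O)@ex;gy=(P[...,:2]-O)@ey
    s=(P[...,2]>30)&(P[...,2]<44)&(gx>-140)&(gx<-4)&(gy>-50)&(gy<45)&(h[...,0]<25)
    r=cv2.minAreaRect(np.c_[us[s],vs[s]].astype(np.float32))
    print(n,s.sum(),[G(ray(m,*b,38)) for b in cv2.boxPoints(r)])
    g=(h[...,0]>60)&(h[...,0]<95)&(h[...,1]>70)&(gx>-140)&(gx<5)&(abs(gy)<60)&(P[...,2]<15)
    for lo in(-80,-50): 
        q=g&(gx>lo-8)&(gx<lo+8); print(' green gy',np.percentile(gy[q],[0,5,50,95,100]).round(1))
    for nm,M in(('red',((h[...,0]<6)|(h[...,0]>174))),('yel',(h[...,0]>21)&(h[...,0]<35))):
        M=M&(h[...,1]>150)&(h[...,2]>90)&(gy<-50)&(gy>-85)&(gx<-20)&(gx>-120);print(nm,M.sum(),G(ray(m,us[M].mean(),vs[M].mean(),41)))
E
```

```text
t2 775 [(-4.3, 24.6), (-4.3, -35.5), (-110.1, -35.1), (-108.9, 24.8)]
 green gy [26.  26.5 29.3 37.2 37.6]
 green gy [27.7 30.2 33.1 36.9 36.9]
red 24 (-89.8, -66.1)
yel 29 (-47.1, -65.5)
w2 5559 [(-3.8, 24.2), (-3.7, -31.9), (-112.7, -34.0), (-112.8, 27.1)]
 green gy [29.8 30.1 33.9 39.  39.1]
 green gy [30.4 31.  35.5 39.1 39.2]
red 205 (-91.6, -65.2)
yel 3 (-51.5, -55.5)
```

The block is about 4–5 mm off centre toward the scale. I'll centre it with the jaws closed around its middle, without squeezing, and then press it home again.

{"api": "jog_arm", "payload": {
  "rows": [0.2,3.4,0,0,0,0,0.21,0.2,3.4,0,0,0,0,0.21,0.2,3.4,0,0,0,0,0.21,0.3,3.2,0,0,0,0,0.21,0,0,-3.5,0,0,0,0.21,0,0,-3.5,0,0,0,0.21,0,0,-3.5,0,0,0,0.21,0,0,-3.5,0,0,0,0.21,0,0,-2,0,0,0,0.21,0,0,0,0,0,0,0.21]
}}

```text
clock: 6.88
eef_pos: [568.2, 167.0, 63.2]
eef_rot: [-3.132, 0.003, 1.435]
wrist_force: [-0.5, 0.0, 0.1]
finger_gap: 74.3
finger_force: 0.0
```

{"api": "jog_arm", "payload": {
  "rows": [0,0,-2,0,0,0,0.21,0,0,-2,0,0,0,0.21,0,0,-1,0,0,0,0.21,0,0,0,0,0,0,0.21]
}}

```text
clock: 7.22
eef_pos: [570.3, 167.5, 17.8]
eef_rot: [-3.138, 0.001, 1.435]
wrist_force: [-0.2, -0.1, -0.8]
finger_gap: 74.0
finger_force: 0.0
```

{"api": "jog_arm", "payload": {
  "rows": [0,0,0,0,0,0,0.25,0,0,0,0,0,0,0.28,0,0,0,0,0,0,0.3,0,0,0,0,0,0,0.32,0,0,0,0,0,0,0.34,0,0,0,0,0,0,0.355,0,0,0,0,0,0,0.365,0,0,0,0,0,0,0.365],
  "newtons": 10
}}

```text
clock: 7.88
eef_pos: [571.7, 167.8, 19.8]
eef_rot: [3.141, -0.0, 1.435]
wrist_force: [2.0, 0.1, 2.2]
finger_gap: 59.8
finger_force: 1.2
```

{"api": "jog_arm", "payload": {
  "rows": [0,0,0,0,0,0,0.3,0,0,0,0,0,0,0.22,0,0,0,0,0,0,0.22,0,0,2,0,0,0,0.22,0,0,3,0,0,0,0.22,-0.2,-1.5,3,0,0,0,0.4,-0.4,-3,1,0,0,0,0.68,-0.4,-3,0,0,0,0,0.68,-0.2,-1.3,0,0,0,0,0.68,0,0,-3,0,0,0,0.68,0,0,-3,0,0,0,0.68,0,0,-2.8,0,0,0,0.68,0,0,0,0,0,0,0.68,0,0,0,0,0,0,0.68],
  "newtons": 20
}}

```text
clock: 9.05
eef_pos: [558.6, 79.9, 20.6]
eef_rot: [-3.138, 0.001, 1.435]
wrist_force: [-0.1, -0.0, 0.7]
finger_gap: 29.9
finger_force: 0.0
```

{"api": "jog_arm", "payload": {
  "rows": [0.1,0.7,0,0,0,0,0.68,0.1,0.7,0,0,0,0,0.68,0.05,0.5,0,0,0,0,0.68,0.02,0.2,0,0,0,0,0.68,0.02,0.1,0,0,0,0,0.68,0.01,0.1,0,0,0,0,0.68,0,0,0,0,0,0,0.68]
}}

```text
clock: 9.63
eef_pos: [562.4, 102.9, 21.6]
eef_rot: [3.141, -0.0, 1.435]
wrist_force: [0.2, 0.2, 0.5]
finger_gap: 30.1
finger_force: 0.0
```

{"api": "jog_arm", "payload": {
  "rows": [0.01,0.1,0,0,0,0,0.68,0.01,0.1,0,0,0,0,0.68]
}}

```text
clock: 9.8
eef_pos: [562.6, 104.6, 21.5]
eef_rot: [-3.142, 0.0, 1.434]
wrist_force: [-0.0, -1.9, 0.7]
finger_gap: 30.2
finger_force: 1.2
```

{"api": "jog_arm", "payload": {
  "rows": [0.01,0.1,0,0,0,0,0.68,0.01,0.1,0,0,0,0,0.68,0,0,0,0,0,0,0.68]
}}

```text
clock: 10.05
eef_pos: [562.5, 104.8, 21.5]
eef_rot: [-3.141, 0.003, 1.434]
wrist_force: [-3.9, -16.3, 5.6]
finger_gap: 30.1
finger_force: 8.0
```

{"api": "jog_arm", "payload": {
  "rows": [0.01,0.1,0,0,0,0,0.68,0,0,0,0,0,0,0.68]
}}

```text
clock: 10.22
eef_pos: [562.4, 104.9, 21.5]
eef_rot: [-3.14, 0.004, 1.434]
wrist_force: [-6.1, -22.2, 7.5]
finger_gap: 30.2
finger_force: 11.6
```

{"api": "jog_arm", "payload": {
  "rows": [-0.03,-0.3,0,0,0,0,0.68,-0.04,-0.3,0,0,0,0,0.68,-0.1,-0.8,0,0,0,0,0.68,-0.2,-1.5,0,0,0,0,0.68,0,-1,3,0,0,0,0.4,0,0,4,0,0,0,0.2,0,0,4,0,0,0,0.2,0,0,4,0,0,0,0.2,2.5,1,2,0,0,0,0.2,3,2,1,0,0,0,0.2,3,2,0,0,0,0,0.2,3,2,0,0,0,0,0.2,0,0,0,0,0,0,0.2,0,0,0,0,0,0,0.2,0,0,0,0,0,0,0.2]
}}

```text
clock: 11.47
eef_pos: [673.7, 138.3, 200.9]
eef_rot: [-3.141, 0.0, 1.435]
wrist_force: [-0.2, -0.0, -0.1]
finger_gap: 75.4
finger_force: 0.0
```

```bash
python3 look.py t3; python3 - <<'E'
from cell import manip
from h import *
m=manip.camera_model('wrist');p,d=manip.camera('wrist');np.savez('w3.npz',p=p,d=d,**m)
cv2.imwrite('pics/w3.png',p)
O=np.array([578.5,225.3]);a=.137;ex=np.array([np.sin(a),np.cos(a)]);ey=np.array([-np.cos(a),np.sin(a)])
G=lambda X:(round(float((X[:2]-O)@ex),1),round(float((X[:2]-O)@ey),1))
vs,us=np.mgrid[0:400,0:640];h=cv2.cvtColor(p,cv2.COLOR_BGR2HSV)
P=(np.stack([us*d,vs*d,d],-1)@np.linalg.inv(m['K']).T-m['t'])@m['R']
gx=(P[...,:2]-O)@ex;gy=(P[...,:2]-O)@ey
for nm,M,z in(('red',((h[...,0]<6)|(h[...,0]>174))&(gy<-50)&(gy>-85)&(gx<-20),41),('yel',(h[...,0]>21)&(h[...,0]<35)&(gy<-50)&(gy>-85)&(gx<-20),41),('handletop',(P[...,2]>102)&(P[...,2]<112)&(gy<-60),107),('pine',(P[...,2]>30)&(P[...,2]<44)&(gx>-140)&(gx<-3)&(gy>-50)&(gy<45)&(h[...,0]<25),38)):
    if nm in('red','yel'):M=M&(h[...,1]>130)&(h[...,2]>80)&(gx>-120)
    print(nm,M.sum())
    if M.sum():
        r=cv2.minAreaRect(np.c_[us[M],vs[M]].astype(np.float32));X=ray(m,us[M].mean(),vs[M].mean(),z);print(X.round(1),G(X),[G(ray(m,*b,z)) for b in cv2.boxPoints(r)])
E
```

```text
11.4667 [673.7 138.3 200.9] [-3.141  0.     1.435] 75.37992427560283 [-0.2 -0.  -0.1]
red 180
[631.6 126.4  41. ] (-90.7, -66.1) [(-82.6, -56.5), (-82.6, -76.9), (-96.8, -76.6), (-96.8, -56.0)]
yel 185
[638.5 167.7  41. ] (-48.9, -67.3) [(-42.9, -56.9), (-42.9, -77.8), (-54.0, -77.5), (-54.0, -56.5)]
handletop 1454
[839.9 120.1 107. ] (-68.5, -273.3) [(-88.2, -63.9), (6.7, -89.5), (-62.3, -384.1), (-171.8, -387.3)]
pine 4998
[574.9 170.3  38. ] (-55.0, -3.9) [(-3.7, 25.2), (-0.5, -33.9), (-111.1, -33.7), (-114.8, 30.7)]
```

View pics/w3.png

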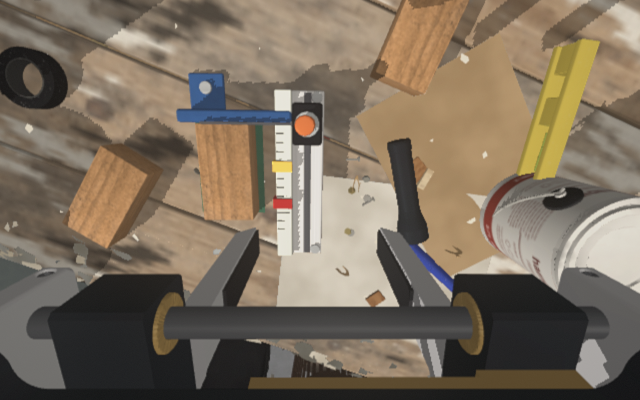

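The wrist view shows the handle at (305,125), the red clip at (283,203), the yellow clip at (282,166), and the block against the stop. A paint can stands at the right, so I need its position and height.

```bash
python3 - <<'E'
from h import *
O=np.array([578.5,225.3]);a=.137;ex=np.array([np.sin(a),np.cos(a)]);ey=np.array([-np.cos(a),np.sin(a)])
G=lambda X:(round(float((X[:2]-O)@ex),1),round(float((X[:2]-O)@ey),1))
m=np.load('w3.npz');p=m['p'];d=m['d'];vs,us=np.mgrid[0:400,0:640];h=cv2.cvtColor(p,cv2.COLOR_BGR2HSV)
P=(np.stack([us*d,vs*d,d],-1)@np.linalg.inv(m['K']).T-m['t'])@m['R']
o=(h[...,0]>4)&(h[...,0]<16)&(h[...,1]>170)&(h[...,2]>120)&(us>290)&(us<325)&(vs>105)&(vs<150)
t=o&(P[...,2]>98)
X=P[t];print(o.sum(),t.sum(),X.mean(0).round(1));(c,r)=cv2.minEnclosingCircle(np.c_[us[t],vs[t]].astype(np.float32));Y=ray(m,*c,107);print(c,r,Y.round(1),G(Y))
m=np.load('t3.npz');d=m['d'];
P=(np.stack([us*d,vs*d,d],-1)@np.linalg.inv(m['K']).T-m['t'])@m['R']
s=(P[...,2]>60)&(P[...,2]<260)&(us>340)&(us<410)&(vs>30)&(vs<110);X=P[s];print('can',X.min(0),X.max(0))
m=np.load('top0.npz');p=m['p'];d=m['d'];h=cv2.cvtColor(p,cv2.COLOR_BGR2HSV)
P=(np.stack([us*d,vs*d,d],-1)@np.linalg.inv(m['K']).T-m['t'])@m['R']
s=(P[...,2]>60)&(P[...,2]<260)&(us>340)&(us<410)&(vs>30)&(vs<110);X=P[s];print('can',X.min(0),X.max(0))
E
```

```text
251 251 [673.  209.2 106.6]
(304.5, 125.5) 9.617792129516602 [673.  208.7 107. ] (-3.5, -95.8)
can [902.7458812    6.87296055  87.23366757] [989.75711669 118.02274485 142.44177548]
can [875.92898121   6.78737151  60.08818199] [988.62169877 122.37044057 142.72578481]
```

{"api": "jog_arm", "payload": {
  "rows": [0,3.5,0,0,0,0,0.4,0,3.6,0,0,0,0,0.4,0,0,-3,0,0,0,0.4,0,0,-4,0,0,0,0.4,0,0,-4,0,0,0,0.4,0,0,-1.6,0,0,0,0.4,0,0,0,0,0,0,0.4,0,0,0,0,0,0,0.4]
}}

```text
clock: 12.23
eef_pos: [674.1, 209.2, 76.5]
eef_rot: [3.141, -0.0, 1.434]
wrist_force: [-0.5, -0.2, 0.4]
finger_gap: 56.2
finger_force: 0.0
```

{"api": "jog_arm", "payload": {
  "rows": [0,0,0,0,0,0,1,0,0,0,0,0,0,1,0,0,0,0,0,0,1,0,0,0,0,0,0,1,0,0,0,0,0,0,1,0,0,0,0,0,0,1,0,0,0,0,0,0,1],
  "newtons": 45
}}

```text
clock: 12.82
eef_pos: [672.1, 210.1, 75.7]
eef_rot: [-3.136, 0.001, 1.435]
wrist_force: [-20.2, -0.4, 7.7]
finger_gap: 17.3
finger_force: 45.0
```

Gripped. I'll relieve the side load, then pull slowly along the gauge axis.

{"api": "jog_arm", "payload": {
  "rows": [-0.2,0,0,0,0,0,1,-0.03,-0.2,0,0,0,0,1,-0.06,-0.4,0,0,0,0,1,-0.06,-0.4,0,0,0,0,1,-0.05,-0.4,0,0,0,0,1,-0.06,-0.4,0,0,0,0,1,-0.05,-0.4,0,0,0,0,1,-0.06,-0.4,0,0,0,0,1,-0.05,-0.4,0,0,0,0,1,-0.06,-0.4,0,0,0,0,1,-0.05,-0.4,0,0,0,0,1]
}}

```text
clock: 13.73
eef_pos: [666.2, 172.6, 75.8]
eef_rot: [-3.14, -0.001, 1.435]
wrist_force: [-7.1, 7.6, 5.8]
finger_gap: 17.1
finger_force: 45.0
```

{"api": "jog_arm", "payload": {
  "rows": [-0.06,-0.4,0,0,0,0,1,-0.05,-0.4,0,0,0,0,1,-0.06,-0.4,0,0,0,0,1,-0.05,-0.4,0,0,0,0,1,-0.06,-0.4,0,0,0,0,1,-0.05,-0.4,0,0,0,0,1,-0.06,-0.4,0,0,0,0,1,-0.05,-0.4,0,0,0,0,1,-0.06,-0.4,0,0,0,0,1,-0.05,-0.4,0,0,0,0,1,0,0,0,0,0,0,1]
}}

```text
clock: 14.65
eef_pos: [660.1, 132.6, 75.7]
eef_rot: [-3.138, -0.001, 1.435]
wrist_force: [-11.5, 9.9, 7.0]
finger_gap: 17.4
finger_force: 45.0
```

{"api": "jog_arm", "payload": {
  "rows": [-0.1,-0.3,0,0,0,0,1,-0.1,-0.3,0,0,0,0,1,-0.1,-0.3,0,0,0,0,1,0,0,0,0,0,0,1,0,0,0,0,0,0,1]
}}

```text
clock: 15.07
eef_pos: [658.6, 123.6, 75.8]
eef_rot: [3.141, -0.002, 1.435]
wrist_force: [2.0, 8.2, 1.0]
finger_gap: 17.4
finger_force: 45.0
```

```bash
python3 look.py t4; python3 - <<'E'
from cell import manip
from h import *
m=manip.camera_model('wrist');p,d=manip.camera('wrist');np.savez('w4.npz',p=p,d=d,**m)
a=cv2.imread('pics/t4.png');s,_=manip.camera('scene')
q=lambda i,w,hh:cv2.resize(i,(w,hh),interpolation=cv2.INTER_CUBIC)
cv2.imwrite('pics/f1.png',np.vstack([np.hstack([q(a,400,283),q(s[140:225,290:410],400,283)]),q(p[40:290,150:510],460,317) if 0 else cv2.copyMakeBorder(q(p[0:240,100:540],580,316),0,0,0,220,0)]))
E
```

```text
15.0667 [658.6 123.6  75.8] [ 3.141e+00 -2.000e-03  1.435e+00] 17.353611974827782 [2.  8.2 1. ]
```

View pics/f1.png

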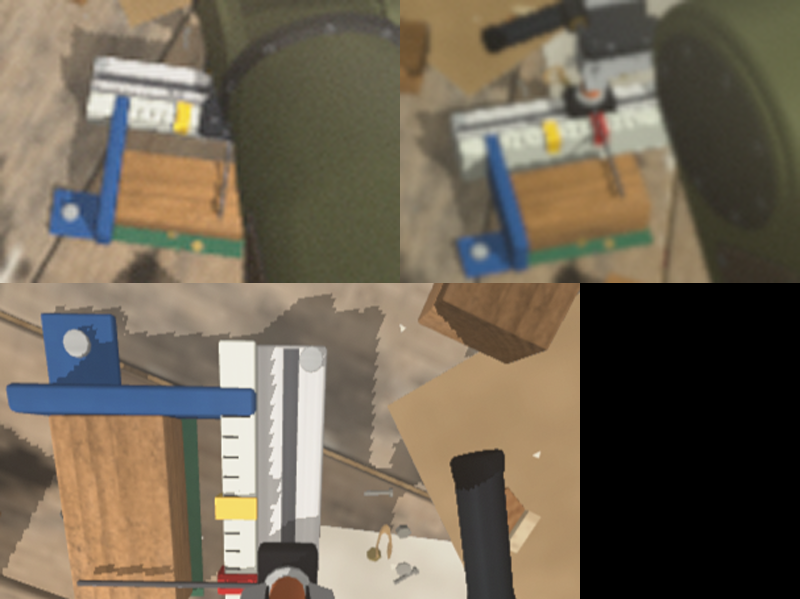

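The block is still flush against the stop, and the pointer crosses the red clip. In the wrist panel the red clip is at about (237,575–590) and the pointer at about 584. I'll check the centring numerically.

```bash
python3 - <<'E'
from h import *
O=np.array([578.5,225.3]);a=.137;ex=np.array([np.sin(a),np.cos(a)]);ey=np.array([-np.cos(a),np.sin(a)])
G=lambda X:(round(float((X[:2]-O)@ex),1),round(float((X[:2]-O)@ey),1))
m=np.load('w4.npz');p=m['p'];h=cv2.cvtColor(p,cv2.COLOR_BGR2HSV)
for u in(270,275,280,285):
    print(u,[(v,*p[v,u].tolist()) for v in range(210,240,1) if ((h[v,u,0]<8 or h[v,u,0]>172) and h[v,u,1]>120) or h[v,u,2]<110])
for v in(214,220,222,226,230):print(v,'z41',G(ray(m,278,v,41)),'z45',G(ray(m,278,v,46)))
E
```

```text
270 [(221, 45, 50, 123), (222, 45, 51, 142), (223, 46, 52, 143), (224, 47, 52, 143), (225, 49, 54, 150), (226, 50, 55, 142), (227, 56, 60, 103), (228, 78, 80, 83), (229, 95, 97, 98), (230, 99, 100, 103), (232, 64, 68, 180), (233, 60, 65, 208), (234, 59, 64, 209), (235, 60, 65, 208), (236, 84, 93, 186)]
275 [(217, 100, 107, 109), (221, 52, 57, 122), (222, 44, 49, 139), (223, 47, 53, 143), (224, 47, 52, 143), (225, 46, 51, 142), (226, 46, 52, 132), (227, 53, 56, 98), (228, 77, 79, 83), (229, 95, 96, 98), (230, 100, 101, 104), (232, 69, 72, 183), (233, 60, 64, 208), (234, 57, 62, 207), (235, 67, 73, 208)]
280 [(217, 83, 88, 91), (221, 55, 60, 133), (222, 44, 48, 140), (223, 48, 53, 145), (224, 47, 52, 143), (225, 46, 51, 143), (226, 51, 56, 152), (227, 55, 59, 124), (228, 74, 76, 83), (229, 93, 95, 96), (230, 98, 100, 103), (232, 68, 72, 183), (233, 59, 64, 207), (234, 56, 61, 207), (235, 67, 74, 208)]
285 [(221, 62, 68, 127), (222, 46, 51, 140), (223, 48, 53, 145), (224, 48, 52, 144), (225, 47, 52, 145), (226, 52, 57, 156), (227, 56, 59, 130), (228, 73, 75, 82), (229, 91, 93, 93), (230, 98, 100, 104)]
214 z41 (-79.9, -66.0) z45 (-78.3, -66.7)
220 z41 (-84.4, -65.9) z45 (-82.7, -66.6)
222 z41 (-86.0, -65.8) z45 (-84.2, -66.5)
226 z41 (-89.0, -65.7) z45 (-87.2, -66.4)
230 z41 (-92.1, -65.7) z45 (-90.2, -66.3)
```

{"api": "jog_arm", "payload": {
  "rows": [-0.02,-0.13,0,0,0,0,1,0,0,0,0,0,0,1,0,0,0,0,0,0,1]
}}

```text
clock: 15.47
eef_pos: [658.4, 122.4, 75.8]
eef_rot: [3.141, -0.002, 1.435]
wrist_force: [2.3, 8.0, 2.0]
finger_gap: 17.6
finger_force: 45.0
```

```bash
python3 -c "
from cell import manip
print(manip.sign_off())"
```

```text
the job is handed in; nothing more can be done
None
```

Job handed in at 15.5 s: the offcut was pushed square and flush against the blue stop, and the arm is still holding the slide with its pointer over the red clip, about 1 mm from its centre by the wrist camera just before a final small nudge.

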